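# Sort mirror-image hinge brackets at the repair bench

### The arm

A 7-joint arm with a two-finger parallel gripper is mounted at the origin on the work surface. World frame = base frame: x ahead of the robot, y to its left, z up, the work surface at z = 0. Lengths are in m, angles in rad, forces in N, time in s.
With the tool pointing down it reaches from about 0.4 to 0.85 m from the base axis. Payload 10.4 kg.
Tool frame: the origin (TCP) lies between the finger pads; the fingertips stand 22 mm ahead of it and the grasp point (between the pads) lies 3 mm ahead of it; z points along the fingers, y is the line along which they close (so a half turn about z gives the same grasp; the last joint's range is limited). The gripper opens to 85 mm and grips with 20 to 120 N. Pads are 22 mm wide; open, the fingers measure 114 mm over their backs; the gripper's body (76 mm by 85 mm) begins 54 mm behind the grasp point. The pads swing forward as they close: fully open they stand 13 mm farther back than shut.
Start: joints at [-0.023, 0.332, -0.065, 1.46, 0.022, 1.35, -0.088], TCP at [0.625, 0, 0.253] pointing down, gripper open.
Joint ranges: [-2.6, 2.6], [-0.5, 2.12], [-1.47, 1.34], [0.16, 2.42], [-1.27, 4.41], [0.06, 2.06], [-2.6, 2.6]. Speed limits (rad/s): [2.22, 2.22, 2.79, 2.79, 3.14, 3.14, 3.14].

### API

Orientations are given as a unit quaternion [x, y, z, w].
In Python, from workcell import manip, camera, ticket, boxes_of, outline_of gives the robot as it stands.
- The arm moves only by the tool carry_out, never from a script. Its argument "deltas" is a list of rows, each a list of 5 numbers: the shift along the tool's x, y, z as a fraction of full scale, then the turn about the tool's z as a fraction of full scale, then the opening, from -1 (shut) to 1 (fully open), so that 0 is half open. In form: [[tx, ty, tz, spin, gripper], ...]. A call has 1 to 20 rows; each row is the pose to reach, as a shift and turn from the pose commanded when the call began, along the tool's axes at that moment; what a row does not reach only later rows make up. Full scale, the value 1, is 150 mm for a shift and 30 degrees for a turn. A row lasts 1/8 s, in which the tool goes at most 62.5 mm and 10.7 degrees, less where a joint would pass 70% of its speed; a pose out of reach is approached as far as the arm can. A call with a number of a shift or a turn outside -1 to 1 is refused whole. A call with a gripper value outside its range is refused whole. The fingers move at their own pace and stop on an object; "force" is the grip in N (left out, the last holds). Time passes only in rows, so rows that repeat a pose let the fingers close. It gives the time, the measured TCP pose, the force, the opening and the grip force at its end, in the units of the state.
- manip.get_obs(): the state, without advancing time (a new reading comes with each control period).
- camera(name): name is "scene" or "side" or "wrist"; returns a dict with "img" (480x640x3 uint8, red, green, blue), "depth" (480x640 float32, m along the optical axis (not along the pixel's ray), 0 where there is no reading), "vertical_fov" (degrees; the focal length in pixels is half the picture's height over the tangent of half this angle, whatever the lens; pixels are square), "cx", "cy" (the principal point, pixels), "R" (3x3) and "t" (3): a world point X has camera coordinates R X + t. Camera axes: x right, y down, z forward; pixel columns grow to the right and rows downward; lengths in m; the calibration is good to about 2 mm. The wrist camera is an equidistant fisheye: a pixel r from the principal point sees the ray r / f radians off the axis. A picture is of the moment at which its call begins.
- ticket.hand_in(): hands the job in; it is judged then, once.
Trained networks look in a picture, given as the dict that the camera call returned (one of the last four; its "shot" number tells which), for a name from the list of things; names that differ only in an ending like _2 or _b are one class to them, and where a whole thing is asked for, a point or a joint stands for the part that bears it (a point fixed in the world has none). Each returns a list of dicts, best first, with "conf" (0 to 1); they miss things now and then, are a little off and sometimes report something else, mostly with a low value. They report only what shows in the picture. A call takes as long as a camera call. They do not tell look-alikes from the thing itself.
- boxes_of(query, picture): "position" ([x, y, z] in m, in world coordinates, good to about 4 mm: the middle of the surface that is visible of it).
- outline_of(query, picture): "region" (480x640 bool, what is visible of it).
The state is a dict: "clock": time; "joint_pos": joint angles; "joint_velocities": joint speeds; "tau": joint torques, N m; "position": TCP position; "ee_rot": TCP orientation; "ft_force": force on the tool from outside, world axes, zero at the start; "torque": the same for the moment, N m; "grip_width": opening from 0.0 (shut) to 1.0 (fully open); "grasp_force": force on a finger pad.
Only numpy, scipy, OpenCV 4.12 (cv2) and the standard library are available. Lean on these libraries where they do the work, as an engineer would, in place of code of your own. Each camera call takes 0.05 s, during which the arm holds its last target. There are 200 camera calls.

### The job

Two hinge brackets lie loose on the repair bench, one left-hand and one right-hand: put each into the blue tray that already holds a bracket of the same hand, standing flat on the tray's floor on its foot (the leaf with two round holes) with the slotted web upright. The one that lies on its slotted web must first be turned by way of the orange V-shaped rest: lay it in the groove, corner down and both leaves leaning against the sides, let go of it there, then take it by its other leaf. Set the brackets down gently instead of dropping them, and do not push the brackets already in the trays or anything else on the bench out of place.

Things in the scene. Friction and masses are not known exactly. Their poses are not given: they have to be found in the camera images.
- bracket_left: Loose left-hand bracket: aluminium angle, 100 mm long (x -50..50), leaves 8 mm thick. Origin: mid outer corner edge. Foot (two round holes) along y, 0-56 mm; web (one slot) along z, 0-50 mm. Brass barrel, d 14 mm, axis y=z=15 mm, x 30 to 76 mm: sticks out on the left seen from the foot's free edge, web upright behind. Starts lying on its web, y up.
- bracket_right: Loose right-hand bracket: aluminium angle, 100 mm long (x -50..50), leaves 8 mm thick. Origin: mid outer corner edge. Foot (two round holes) along y, 0-56 mm; web (one slot) along z, 0-50 mm. Brass barrel, d 14 mm, axis y=z=15 mm, x -30 to -76 mm: sticks out on the right seen from the foot's free edge, web upright behind. Starts on its foot, z up.
- sample_left: Left-hand bracket already in the left-hand tray, standing on its foot; same shape and frame as bracket_left. Leave it where it is.
- sample_right: Right-hand bracket already in the right-hand tray, standing on its foot; same shape and frame as bracket_right. Leave it where it is.
- tray_left: The tray for left-hand brackets: shallow blue tray, fixed, 190 x 160 x 28 mm outside (x, y, z), walls and floor 4 mm. Origin: centre of its underside; z up. Both trays look alike and may be in either place. The bracket already in it stands at its +y wall, foot towards the middle; the -y half is free.
- tray_right: The tray for right-hand brackets: shallow blue tray, fixed, 190 x 160 x 28 mm outside (x, y, z), walls and floor 4 mm. Origin: centre of its underside; z up. Both trays look alike and may be in either place. The bracket already in it stands at its +y wall, foot towards the middle; the -y half is free.
- v_rest: V rest, fixed: two orange wings, 80 mm long, on a dark foot 90 x 64 mm. The groove runs along x, its bottom 35 mm above the bench; wings rise from it at 45 degrees to the +y and -y sides, each 24 mm along the slope, 5 mm thick, so a bracket's leaves stick out 26 (web) and 32 mm (foot) beyond them. Origin: centre of the underside; z up.
- groove (a point): Middle of the bottom line of the V groove, 35 mm above the bench; same axes as v_rest.
- screwdriver: Screwdriver with an orange handle, 170 mm long, lying on the bench; bystander.
- screw_jar: Small screw jar, 48 mm in diameter, 55 mm high; bystander. Origin: centre of the underside.
- heatsink: Finned aluminium heat sink, 28 x 28 x 16 mm, lying between the two loose brackets; bystander. Origin: centre of the underside.
- memory_module: Green memory module with black chips, 70 x 30 x 9 mm; bystander. Origin: centre of the underside.
- battery: Black laptop battery, 60 x 160 x 14 mm; bystander. Origin: centre of the underside.
- blower_fan: Black blower fan, 56 mm in diameter, 15 mm high; bystander. Origin: centre of the underside.
Mind the look-alikes: they are no part of the job. Leave any green look-alike of the bracket_right alone.

How it is judged:
On the way:
1. the bracket that lay on its web rests in the groove of the V rest, corner down, both leaves leaning at about 45 degrees, let go (distance between bracket_left and groove below 0.025 m and angle between the x axis of bracket_left and the x axis of v_rest, either way round below 0.15 rad and angle between bracket_left's own y axis and vertical between 0.62 and 0.95 rad and angle between bracket_left's own z axis and vertical between 0.62 and 0.95 rad and contact force between the fingers and bracket_left below 0.2 N and linear speed of bracket_left below 0.02 m/s), for 0.3 s.
At the end, for the whole second after the job is handed in: The left-hand bracket is in the left-hand tray and the right-hand bracket in the right-hand tray, each flat on the tray floor on its foot (within 0.08 rad, corner less than 8 mm above the tray's underside), web up, its origin within the tray walls, at rest and released (x of bracket_left in the frame of tray_left between -0.091 and 0.091 m and y of bracket_left in the frame of tray_left between -0.076 and 0.076 m and z of bracket_left in the frame of tray_left below 0.008 m and angle between each of bracket_left, bracket_right's own z axis and vertical below 0.08 rad and linear speed of each of bracket_left, bracket_right below 0.02 m/s and contact force between the fingers and bracket_left below 0.2 N and x of bracket_right in the frame of tray_right between -0.091 and 0.091 m and y of bracket_right in the frame of tray_right between -0.076 and 0.076 m and z of bracket_right in the frame of tray_right below 0.008 m and contact force between the fingers and bracket_right below 0.2 N); the robot touches nothing.
It fails at once if a bracket in a tray, or another bystander, is shifted more than 20 mm (distance of any of sample_left, sample_right, screwdriver, screw_jar, heatsink, memory_module, battery, blower_fan from where it was at the start of the episode above 0.02 m).
It fails at once if a loose bracket is dropped or knocked about: it moves faster than 0.5 m/s (a fall of about 13 mm) with no finger on it ((linear speed of bracket_left above 0.5 m/s and contact force between the fingers and bracket_left below 0.2 N) or (linear speed of bracket_right above 0.5 m/s and contact force between the fingers and bracket_right below 0.2 N)).
It also fails if it takes over 72 s, if anything falls off the work surface, if the arm or the gripper's body presses on something with over 40 N, if the wrist force passes 120 N, or if a joint passes its speed limit or range.

## Working session

There is one attempt and no reset: what is moved stays moved. The work goes in short steps, Python scripts to look and compute and a tool call to move; the robot and the scene stay as the last step left them, time stands still between calls to the robot, and variables do not carry over. Pictures are saved under pics/ and viewed, at most 10 in all, crops included, and the job is handed in when it is done.

Besides the shell and the picture viewer there is one more tool, called after "Request:" by a JSON object that holds its "op" and its "data", one argument or row to a line. carry_out: Moves the arm, as the interface text tells. Its arguments: {"type":"object","properties":{"deltas":{"type":"array","items":{"type":"array","items":{"type":"number"}}},"force":{"type":"number"}},"required":["deltas"]}

```bash
mkdir -p pics; ls; cat > h.py <<'E'
import numpy as np, cv2
from workcell import manip, camera, ticket, boxes_of, outline_of
def save(p,n): cv2.imwrite('pics/'+n+'.png', p['img'][:,:,::-1])
def cloud(p):
    """world xyz per pixel (pinhole cameras)"""
    d=p['depth'];f=240/np.tan(np.radians(p['vertical_fov']/2))
    v,u=np.mgrid[:480,:640]
    X=np.stack([(u-p['cx'])/f*d,(v-p['cy'])/f*d,d],-1)
    W=(X-p['t'])@p['R']
    W[d<=0]=np.nan
    return W
E
cat > a.py <<'E'
from h import *
o=manip.get_obs();print(o)
for n in ('scene','side'):
    p=camera(n);save(p,n+'0');np.savez(n+'0.npz',**{k:p[k] for k in('img','depth','vertical_fov','cx','cy','R','t')})
    print(n,-p['R'].T@p['t'],p['vertical_fov'])
    for q in 'bracket_left bracket_right sample_left tray_left v_rest heatsink screw_jar screwdriver memory_module battery blower_fan'.split():
        print(q,[(np.round(b['position'],3).tolist(),round(b['conf'],2)) for b in boxes_of(q,p)][:5])
E
python3 a.py
```

```text
pics
{'clock': 0.0, 'joint_pos': array([-0.02256338,  0.33288996, -0.06469155,  1.46093839,  0.0215795 ,
        1.34991905, -0.08849596]), 'joint_velocities': array([-0.00213539,  0.00144796, -0.00110105,  0.00105608,  0.00012116,
       -0.00063954,  0.00090103]), 'tau': array([ 4.98105128e-04, -6.25449800e+01,  4.97091911e-02, -3.91610491e+01,
        1.63588714e-02,  9.83294769e-03, -6.01235030e-06]), 'position': array([ 6.24649995e-01, -2.59789122e-05,  2.52505995e-01]), 'ee_rot': array([ 7.07115130e-01,  7.07098055e-01, -5.33962012e-04, -4.97939915e-04]), 'ft_force': array([-0.27818785, -0.39328344,  0.69802084]), 'torque': array([ 7.28830433e-02,  4.22081577e-05, -3.15445357e-02]), 'grasp_force': 0.0, 'grip_width': 0.9993689877500176}
scene [0.95270164 0.47642113 0.75118742] 57.36722855646901
bracket_left [([0.468, 0.142, 0.017], 0.96)]
bracket_right [([0.684, 0.123, 0.011], 0.89), ([0.445, -0.106, 0.006], 0.81), ([0.797, -0.056, 0.006], 0.76)]
sample_left [([0.522, 0.361, 0.011], 0.84)]
tray_left [([0.492, 0.309, 0.003], 0.87)]
v_rest [([0.612, -0.038, 0.022], 0.79), ([0.45, 
[... 369 characters left out ...]
.65)]
side [ 0.28104898 -1.10861607  0.6876332 ] 48.643445240492774
bracket_left [([0.463, 0.136, 0.019], 0.97)]
bracket_right [([0.443, -0.121, 0.026], 0.92), ([0.678, 0.097, 0.02], 0.81), ([0.783, -0.075, 0.014], 0.7), ([0.471, 0.305, 0.01], 0.48)]
sample_left [([0.514, 0.373, 0.019], 0.84), ([0.599, -0.051, 0.023], 0.29)]
tray_left [([0.473, 0.309, 0.007], 0.71)]
v_rest [([0.606, -0.056, 0.021], 0.96)]
heatsink []
screw_jar [([0.689, -0.233, 0.037], 0.83)]
screwdriver [([0.735, 0.265, 0.015], 0.63), ([0.475, 0.309, 0.008], 0.49), ([0.268, -0.294, 0.017], 0.35)]
memory_module [([0.638, -0.329, 0.003], 0.79)]
battery [([0.265, -0.291, 0.014], 0.83)]
blower_fan [([0.291, 0.249, 0.01], 0.72)]
```

View pics/scene0.png

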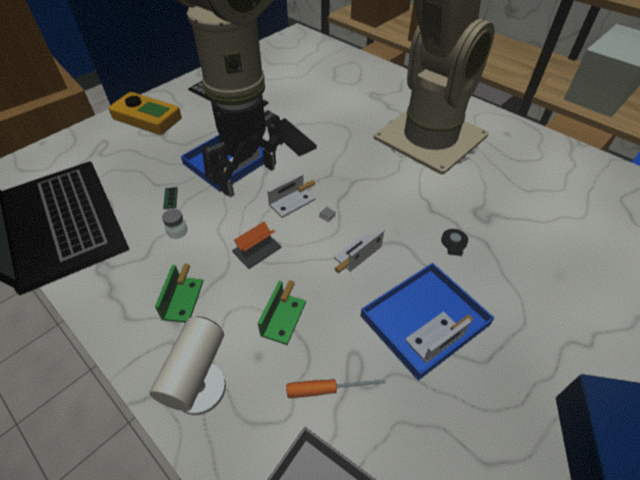

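View pics/side0.png

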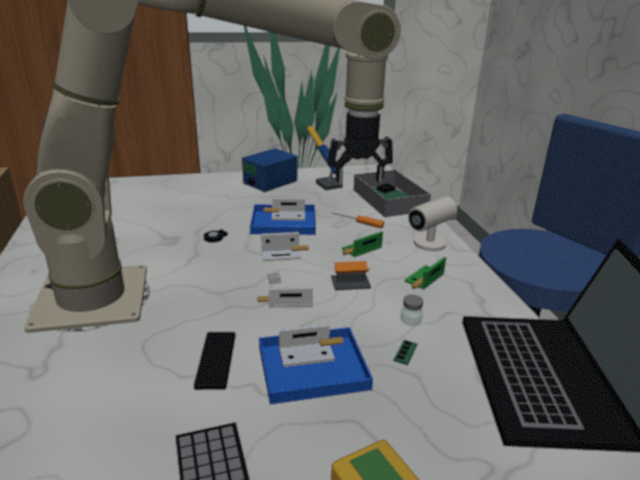

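The scene picture shows the upright bracket near (358,248), which is the left bracket on its web. The right bracket is at (293,197), the V rest at (255,245), the trays at (428,320) and (220,160), and the green look-alikes at (180,295) and (283,312). In the side picture the barrel of the near tray's sample points right (340,342), so that tray is right-hand. The far tray's barrel points left (270,210), so that one is left-hand. Next I fit the poses.

```bash
cat > fit.py <<'E'
from h import *
from scipy.optimize import least_squares
def box(P,lo,hi):
    c=(np.array(lo)+hi)/2;q=np.abs(P-c)-(np.array(hi)-lo)/2
    return np.linalg.norm(np.maximum(q,0),axis=1)+np.minimum(q.max(1),0)
def cyl(P,x0,x1):
    r=np.hypot(P[:,1]-.015,P[:,2]-.015)-.007;a=np.abs(P[:,0]-(x0+x1)/2)-(x1-x0)/2
    return np.maximum(r,a)
def bracket(s):
    return lambda P:np.min([box(P,[-.05,0,0],[.05,.056,.008]),box(P,[-.05,0,0],[.05,.008,.05]),cyl(P*[s,1,1],.03,.076)],0)
def tray(P):
    B=[([-.095,-.08,0],[.095,.08,.004])]+[([a,-.08,0],[a+.004,.08,.028]) for a in(-.095,.091)]+[([-.095,a,0],[.095,a+.004,.028]) for a in(-.08,.076)]
    return np.min([box(P,*b) for b in B],0)
def vrest(P):
    o=[]
    for s in(1,-1):
        y=P[:,1]*s;z=P[:,2]-.035;a=(y+z)/2**.5;n=(z-y)/2**.5
        o.append(box(np.c_[P[:,0],a,n],[-.04,0,-.005],[.04,.024,0]))
    o.append(box(P,[-.045,-.032,0],[.045,.032,.01]))
    return np.min(o,0)
def R_of(yaw,up):
    c,s=np.cos(yaw),np.sin(yaw);x=np.array([c,s,0]);k=np.array([0,0,1.])
    return np.c_[x,np.cross(k,x),k] if up=='z' else np.c_[x,k,np.cross(x,k)]
def fit(W,sdf,c,rad,up='z',z0=None,zmin=.003,yaws=np.arange(0,6.28,.5)):
    P=W[np.isfinite(W).all(1)];P=P[(np.hypot(*(P[:,:2]-c).T)<rad)&(P[:,2]>zmin)&(P[:,2]<.09)]
    if len(P)>2500:P=P[::len(P)//2500+1]
    best=None
    def res(v): return sdf((P-[v[0],v[1],v[2] if z0 is None else z0])@R_of(v[3],up))
    for y in yaws:
        for off in (0,.02,-.02):
            r=least_squares(res,[c[0]-off*np.sin(y),c[1]+off*np.cos(y),z0 or 0,y],loss='cauchy',f_scale=.002,max_nfev=40)
            if best is None or r.cost<best.cost:best=r
    e=np.abs(res(best.x))
    return best.x,len(P),np.median(e)*1e3,np.mean(e<.004)
def load(*names):
    o=[]
    for n in names:
        p=dict(np.load(n+'.npz'));o.append(cloud(p).reshape(-1,3))
    return np.concatenate(o)
E
cat > b.py <<'E'
from fit import *
for src in (['scene0'],['side0'],['scene0','side0']):
    W=load(*src);print(src)
    for n,f,c,r,up in [('BL',bracket(1),(.466,.14),.085,'y'),('BR',bracket(-1),(.444,-.113),.085,'z'),('V',vrest,(.61,-.047),.06,'z'),
       ('TL',tray,(.485,.309),.13,'z'),('TR',tray,(.45,-.29),.13,'z')]:
        x,k,m,fr=fit(W,f,np.array(c),r,up);print(n,np.round(x,4),k,round(m,2),round(fr,2))
E
python3 b.py
cat >> b.py <<'E'
E
```

```text
['scene0']
BL [ 0.4612  0.1485 -0.0014 -0.0537] 1031 0.59 1.0
BR [ 0.4469 -0.1202 -0.0017 -0.1452] 1231 0.81 1.0
V [ 0.6085 -0.0409 -0.0027 -0.0723] 1267 1.24 0.89
TL [ 0.4992  0.3244  0.0046 -0.1869] 1779 1.03 0.87
TR [ 0.4551 -0.3296  0.0043  0.0099] 862 1.12 0.78
['side0']
BL [ 0.459   0.1413  0.002  -0.0749] 1216 1.72 0.85
BR [ 0.4397 -0.1122  0.0035  2.9914] 1210 1.51 0.82
V [ 6.051e-01 -4.670e-02  2.000e-04  6.192e+00] 1065 1.61 0.79
TL [0.4947 0.3211 0.0073 2.9512] 2245 1.95 0.66
TR [ 4.5130e-01 -3.3420e-01  6.1000e-03  6.2906e+00] 2192 1.41 0.75
['scene0', 'side0']
BL [ 4.607e-01  1.482e-01  1.000e-04 -5.430e-02] 2247 1.31 0.89
BR [ 0.4465 -0.1209 -0.0013 -0.1424] 2441 1.26 0.88
V [ 6.0700e-01 -4.3400e-02 -7.0000e-04  6.2228e+00] 2332 1.8 0.8
TL [0.4989 0.3235 0.0048 2.9565] 1895 1.32 0.8
TR [ 0.452  -0.3307  0.0061  3.1485] 2479 1.46 0.75
```

Request:
{"op": "carry_out", "data": {
  "deltas": [
    [0.3,-0.3,0,0.35,1],
    [0.6,-0.6,0,0.7,1],
    [0.9,-0.9,0,1,1],
    [0.93,-1,0,1,1],
    [0.93,-1,0,1,1]
  ],
  "force": 40
}}

```text
clock: 1.82
position: [0.4747, 0.1397, 0.2538]
ee_rot: [0.865, 0.501, 0.0, 0.0]
ft_force: [-0.5, -0.9, 0.3]
grip_width: 1.004
grasp_force: 0.0
```

Request:
{"op": "carry_out", "data": {
  "deltas": [
    [0,0,0,0.35,1],
    [0,0,0,0.7,1],
    [0,0,0,1,1],
    [0,0,0,1,1]
  ]
}}

```text
clock: 2.33
position: [0.4761, 0.138, 0.2531]
ee_rot: [0.966, 0.259, -0.0, 0.0]
ft_force: [0.2, 0.5, 0.3]
grip_width: 1.003
grasp_force: 0.0
```

Request:
{"op": "carry_out", "data": {
  "deltas": [
    [0,0,0,0.35,1],
    [0,0,0,0.7,1],
    [0,0,0,1,1],
    [0,0,0,1,1]
  ]
}}

```text
clock: 2.82
position: [0.4756, 0.1387, 0.2532]
ee_rot: [1.0, 0.002, 0.0, 0.0]
ft_force: [-1.5, 0.4, -0.6]
grip_width: 0.998
grasp_force: 0.0
```

```bash
cat >> h.py <<'E'
def wcloud(p):
    d=p['depth'];f=240/np.tan(np.radians(p['vertical_fov']/2))
    v,u=np.mgrid[:480,:640];u=u-p['cx'];v=v-p['cy'];r=np.hypot(u,v)+1e-9;th=r/f
    k=np.tan(np.minimum(th,1.4))/r
    W=(np.stack([u*k*d,v*k*d,d],-1)-p['t'])@p['R']
    W[(d<=0)|(th>1.2)]=np.nan
    return W
def tool():
    from scipy.spatial.transform import Rotation as Ro
    o=manip.get_obs();R=Ro.from_quat(o['ee_rot']).as_matrix()
    return np.array(o['position']),R,o
def rows(target,spin_axis_yaw=None):
    """units to bring TCP to target, with tool x at given world yaw"""
    p,R,o=tool();d=R.T@(np.array(target)-p)/.15
    s=None
    if spin_axis_yaw is not None:
        yaw=np.arctan2(R[1,0],R[0,0]);s=-((spin_axis_yaw-yaw+np.pi)%(2*np.pi)-np.pi)/np.radians(30)
    print('delta units',np.round(d,3),'spin',s)
E
cat > c.py <<'E'
from fit import *
p,R,o=tool();print(o['clock'],p,np.round(R,3).tolist(),o['joint_pos'])
c=camera('wrist');save(c,'w1');print('cam',-c['R'].T@c['t'],c['R'],c['vertical_fov'])
W=wcloud(c).reshape(-1,3);np.save('w1.npy',W)
for n,f,cc,r,up in [('BL',bracket(1),(.461,.148),.085,'y'),('BR',bracket(-1),(.446,-.12),.085,'z'),('V',vrest,(.607,-.043),.06,'z'),
       ('TL',tray,(.497,.323),.13,'z')]:
        x,k,m,fr=fit(W,f,np.array(cc),r,up);print(n,np.round(x,4),k,round(m,2),round(fr,2))
E
python3 c.py
```

```text
2.825 [0.4756366  0.13874787 0.25322977] [[1.0, 0.003, 0.0], [0.003, -1.0, -0.0], [0.0, 0.0, -1.0]] [-0.2700803   0.05292064 -0.10973498  1.79028169  0.00619465  1.29873091
 -1.9486948 ]
cam [0.55292918 0.13863645 0.37376832] [[ 2.90535660e-03 -9.99995779e-01  1.85044364e-05]
 [-9.53149470e-01 -2.76365342e-03  3.02487106e-01]
 [-3.02485779e-01 -8.96470405e-04 -9.53153477e-01]] 65.70646984690485
BL [ 4.584e-01  1.471e-01 -1.000e-04 -5.090e-02] 1725 0.45 1.0
BR [ 0.4434 -0.1216 -0.     -0.1476] 1898 0.45 1.0
V [ 6.0540e-01 -4.3300e-02 -1.2000e-03  3.0604e+00] 1829 0.91 0.95
TL [ 4.958e-01  3.196e-01  3.000e-04 -1.859e-01] 2350 0.73 0.73
```

Request:
{"op": "carry_out", "data": {
  "deltas": [
    [-0.043,-0.025,0.3,0.1,1],
    [-0.043,-0.025,0.65,0.1,1],
    [-0.043,-0.025,0.95,0.1,1],
    [-0.043,-0.025,1,0.1,1],
    [-0.043,-0.025,1,0.1,0]
  ]
}}

```text
clock: 3.5
position: [0.4692, 0.1433, 0.1042]
ee_rot: [1.0, -0.025, 0.0, -0.0]
ft_force: [0.8, -0.2, 0.5]
grip_width: 0.818
grasp_force: 0.0
```

```bash
cat > c.py <<'E'
from fit import *
W=wcloud(camera('wrist')).reshape(-1,3)
x,k,m,fr=fit(W,bracket(1),np.array((.461,.148)),.085,'y',yaws=[-.05]);print(np.round(x,4),k,m,fr)
c,s=np.cos(x[3]),np.sin(x[3])
rows([x[0]+.011*c+.004*s,x[1]+.011*s-.004*c,.052],x[3])
E
python3 c.py
```

```text
[ 4.584e-01  1.470e-01 -1.000e-04 -5.350e-02] 2208 0.41630126250511834 0.9990942028985508
delta units [-0.004  0.008  0.353] spin 0.005060070166840513
```

Request:
{"op": "carry_out", "data": {
  "deltas": [
    [0,0.006,0.2,0,0.3],
    [0,0.006,0.345,0,0],
    [0,0.006,0.345,0,0],
    [0,0.006,0.345,0,-1],
    [0,0.006,0.345,0,-1],
    [0,0.006,0.345,0,-1],
    [0,0.006,0.345,0,-1],
    [0,0.006,0.345,0,-1],
    [0,0.006,0.345,0,-1]
  ],
  "force": 50
}}

```text
clock: 4.68
position: [0.4696, 0.1428, 0.0531]
ee_rot: [1.0, -0.026, 0.001, -0.0]
ft_force: [-0.2, -1.3, 6.2]
grip_width: 0.082
grasp_force: 49.7
```

Request:
{"op": "carry_out", "data": {
  "deltas": [
    [0,0,-0.15,0,-1],
    [0,0,-0.4,0,-1],
    [0,0,-0.7,0,-1],
    [0.2,0.2,-0.8,0,-1],
    [0.5,0.5,-0.8,0,-1],
    [0.8,0.8,-0.8,0.05,-1],
    [1,1,-0.8,0.1,-1],
    [1,1,-0.8,0.1,-1],
    [1,1,-0.8,0.1,-1]
  ]
}}

```text
clock: 5.8
position: [0.6101, -0.0146, 0.1716]
ee_rot: [0.999, -0.052, -0.0, -0.0]
ft_force: [-0.1, 0.1, -2.4]
grip_width: 0.08
grasp_force: 49.1
```

```bash
cat > c.py <<'E'
from fit import *
c=camera('wrist');W=wcloud(c).reshape(-1,3)
x,k,m,fr=fit(W,vrest,np.array((.606,-.043)),.06,'z',yaws=[-.08]);print('V',np.round(x,4),k,m,fr)
p,R,o=tool();print(p,o['grip_width'],o['grasp_force'])
P=W[np.isfinite(W).all(1)&(W[:,2]>.09)&(W[:,2]<p[2]-.01)]
s=c_,s_=np.cos(-.054),np.sin(-.054)
c0=p-np.array([.011*c_,.011*s_-.004,.053])
def res(v): return bracket(1)((P-v[:3])@R_of(v[3],'y'))
r=least_squares(res,[*c0,-.07],loss='cauchy',f_scale=.002);e=np.abs(res(r.x));print('held',np.round(r.x,4),len(P),np.median(e),np.mean(e<.004))
g=x; t=np.array([np.cos(g[3]),np.sin(g[3])]);n=np.array([-t[1],t[0]])
tgt=np.array(g[:2])+.003*n     # wanted corner
h=np.r_[tgt-r.x[:2], .075-r.x[2]]
rows(p+h,tool()[2] is None or np.arctan2(R[1,0],R[0,0])+((g[3]-r.x[3]+np.pi/2)%np.pi-np.pi/2))
E
python3 c.py
```

```text
V [ 0.6049 -0.0427 -0.0018 -0.0729] 1857 0.5257335860884196 0.9994614970382337
[ 0.61000674 -0.01403715  0.17173964] 0.08299869994481855 49.1002893447876
held [ 0.5993 -0.0095  0.1183 -0.1099] 12157 0.00037895018215600845 0.9783663732828823
delta units [0.059 0.196 0.288] spin -0.07061378549881847
```

Request:
{"op": "carry_out", "data": {
  "deltas": [
    [0.03,0.1,0,-0.07,-1],
    [0.059,0.196,0.1,-0.07,-1],
    [0.059,0.196,0.25,-0.07,-1],
    [0.059,0.196,0.36,-0.07,-1],
    [0.059,0.196,0.42,-0.07,-1],
    [0.059,0.196,0.42,-0.07,-1],
    [0.059,0.196,0.42,-0.07,-1]
  ]
}}

```text
clock: 6.72
position: [0.6167, -0.0453, 0.1093]
ee_rot: [0.999, -0.034, 0.001, -0.0]
ft_force: [0.1, -0.3, -1.8]
grip_width: 0.085
grasp_force: 49.1
```

```bash
cat > d.py <<'E'
from fit import *
import sys
c=camera('wrist');W=wcloud(c).reshape(-1,3)
if len(sys.argv)>1: save(c,sys.argv[1])
p,R,o=tool();print(p,'yaw',np.arctan2(R[1,0],R[0,0]),o['grip_width'],o['grasp_force'],o['ft_force'],o['clock'])
V=np.array([.605,-.043]);a=-.076;t=np.array([np.cos(a),np.sin(a)]);n=np.array([-t[1],t[0]])
d=(W[:,:2]-V);P=np.c_[d@t,d@n,W[:,2]];P=P[np.isfinite(P).all(1)&(abs(P[:,0])<.1)&(abs(P[:,1])<.09)&(P[:,2]>.03)&(P[:,2]<.12)]
P=P[::max(1,len(P)//6000)]
# pose in V frame: x,u,z,yaw,theta (0: y up, pi/2: z up)
from scipy.spatial.transform import Rotation as Ro
B=np.array([[1,0,0],[0,0,-1],[0,1,0]],float)
def rot(v): return Ro.from_euler('ZYX',[v[3],v[5],-v[4]]).as_matrix()@B
def res(v): return np.minimum(np.abs(bracket(1)((P-v[:3])@rot(v))),np.abs(vrest(P)))
best=None
for th in np.arange(0,1.6,.2):
    r=least_squares(res,[0,0,.045,0,th,0],loss='cauchy',f_scale=.002)
    if best is None or r.cost<best.cost: best=r
e=np.abs(res(best.x));print('in V frame',np.round(best.x,4),len(P),np.median(e),np.mean(e<.004))
q=np.array([*(p[:2]-V)@np.c_[t,n],p[2]]);print('tcp in V frame',np.round(q,4))
E
python3 d.py
```

```text
[ 0.61670417 -0.04534561  0.10940337] yaw -0.06796587319605889 0.08169605340942555 49.072265625 [-0.6026838  -0.03712648 -2.32734549] 6.775
in V frame [ 0.0003  0.0022  0.0561  0.0059 -0.0004  0.0032] 6658 0.00042571473475651756 0.9191949534394713
tcp in V frame [ 0.0118 -0.0015  0.1094]
```

Request:
{"op": "carry_out", "data": {
  "deltas": [
    [0,0,0.025,0,-1],
    [0,0,0.03,0,-1],
    [0,0,0.03,0,-0.8],
    [0,-0.01,0.03,0,-0.76],
    [0,-0.02,0.04,0,-0.72],
    [0,-0.035,0.05,0,-0.69],
    [0,-0.05,0.06,0,-0.66],
    [0,-0.06,0.07,0,-0.64],
    [0,-0.06,0.07,0,-0.64],
    [0,-0.06,0.07,0,-0.64]
  ],
  "force": 20
}}

```text
clock: 8.02
position: [0.6168, -0.0365, 0.0981]
ee_rot: [0.999, -0.034, 0.0, -0.0]
ft_force: [0.0, 2.0, 0.2]
grip_width: 0.181
grasp_force: 0.4
```

```bash
python3 d.py
```

```text
[ 0.61683498 -0.03655551  0.09814083] yaw -0.06819215906159065 0.17903151962534172 0.37124613183550537 [ 0.27589512  0.86613045 -0.00474875] 8.075
in V frame [0.0004 0.0017 0.0473 0.0057 0.2351 0.0071] 6165 0.00038675366954544696 0.8423357664233576
tcp in V frame [0.0113 0.0073 0.0981]
```

Request:
{"op": "carry_out", "data": {
  "deltas": [
    [0,-0.015,0.01,0,-0.62],
    [0,-0.03,0.02,0,-0.6],
    [0,-0.043,0.03,0,-0.57],
    [0,-0.055,0.04,0,-0.54],
    [0,-0.07,0.05,0,-0.51],
    [0,-0.085,0.06,0,-0.48],
    [0,-0.1,0.075,0,-0.44],
    [0,-0.115,0.09,0,-0.4],
    [0,-0.13,0.1,0,-0.36],
    [0,-0.13,0.1,0,-0.32],
    [0,-0.13,0.1,0,-0.32],
    [0,-0.13,0.1,0,-0.32]
  ]
}}

```text
clock: 9.57
position: [0.6182, -0.0172, 0.0832]
ee_rot: [0.999, -0.034, 0.0, 0.0]
ft_force: [0.2, -0.2, -0.0]
grip_width: 0.344
grasp_force: 0.0
```

```bash
python3 d.py
```

```text
[ 0.61820956 -0.01714567  0.08317932] yaw -0.06825815773000948 0.34017339029707294 0.0 [-0.07556186 -0.23587373 -0.03684256] 9.625
in V frame [ 2.000e-04 -7.000e-04  4.640e-02 -5.800e-03  7.914e-01  9.000e-04] 6714 0.0010261713146187538 0.6325588322907357
tcp in V frame [0.0112 0.0268 0.0832]
```

Request:
{"op": "carry_out", "data": {
  "deltas": [
    [0,0,0,0,-0.28],
    [0,0,-0.05,0,-0.2],
    [0,0,-0.15,0,-0.1],
    [0,0,-0.3,0,0],
    [0,0.1,-0.5,0,0],
    [0,0.3,-0.6,0,0],
    [0,0.36,-0.6,0,0],
    [0,0.36,-0.6,0,0]
  ]
}}

```text
clock: 10.62
position: [0.6142, -0.0709, 0.1728]
ee_rot: [0.999, -0.034, -0.0, -0.0]
ft_force: [0.2, 0.4, -0.1]
grip_width: 0.504
grasp_force: 0.0
```

```bash
sed -i 's/\[0,0,.045,0,th,0\]/[0,0,.037,0,th,0]/' d.py; python3 d.py w2
```

```text
[ 0.61415919 -0.06987278  0.17238345] yaw -0.06760236837738998 0.5051693063566348 0.0 [0.6712517  0.74500622 0.10805666] 10.675
in V frame [ 3.000e-04 -7.000e-04  3.500e-02 -4.600e-03  7.856e-01  7.000e-04] 7859 0.0003368340631112257 1.0
tcp in V frame [ 0.0112 -0.0261  0.1724]
```

View pics/w2.png

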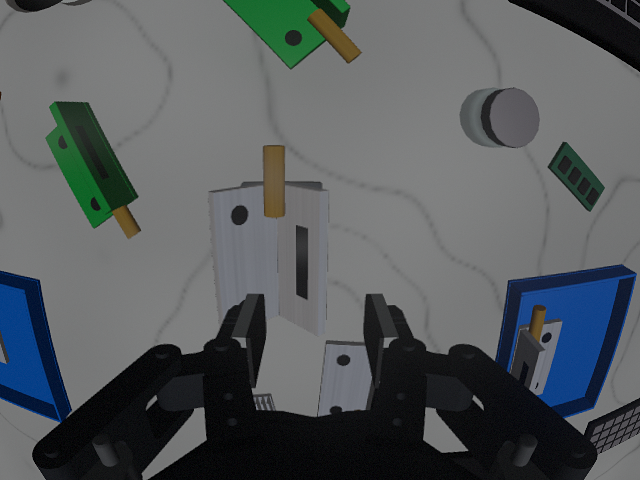

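The picture shows the bracket seated in the groove at (270,250), both leaves leaning and clear of the fingers. Next I grasp the web.

Request:
{"op": "carry_out", "data": {
  "deltas": [
    [0,-0.014,0.2,0.02,-0.1],
    [0,-0.014,0.4,0.02,-0.1],
    [0,-0.014,0.55,0.02,-0.15],
    [0,-0.014,0.58,0.02,-0.2],
    [0,-0.014,0.58,0.02,-0.3],
    [0,-0.014,0.58,0.02,-0.38],
    [0,-0.014,0.58,0.02,-0.42],
    [0,-0.014,0.58,0.02,-0.42]
  ],
  "force": 25
}}

```text
clock: 11.68
position: [0.6148, -0.0688, 0.0866]
ee_rot: [0.999, -0.039, 0.0, -0.0]
ft_force: [0.2, 0.2, 0.4]
grip_width: 0.29
grasp_force: 0.0
```

```bash
python3 d.py
```

```text
[ 0.61473869 -0.06879046  0.08642723] yaw -0.07855779416751704 0.2887806058834852 0.0 [-0.19423987 -0.81772312  0.12419455] 11.725
in V frame [ 3.00e-04 -9.00e-04  3.51e-02 -3.10e-03  7.89e-01  1.80e-03] 7163 0.0004815711765014212 0.7248359625855089
tcp in V frame [ 0.0117 -0.025   0.0864]
```

Request:
{"op": "carry_out", "data": {
  "deltas": [
    [0,0,0.028,0,-0.42],
    [0,0,0.028,0,-0.47],
    [0,-0.01,0.02,0,-0.51],
    [0,-0.02,0.01,0,-0.54],
    [0,-0.035,0,0,-0.57],
    [0,-0.045,-0.01,0,-0.6],
    [0,-0.06,-0.025,0,-0.63],
    [0,-0.07,-0.035,0,-0.66],
    [0,-0.07,-0.035,0,-0.66],
    [0,-0.07,-0.035,0,-0.66]
  ]
}}

```text
clock: 12.98
position: [0.6154, -0.065, 0.0931]
ee_rot: [0.999, -0.042, 0.001, 0.003]
ft_force: [-6.0, -17.9, 13.6]
grip_width: 0.178
grasp_force: 15.4
```

```bash
python3 d.py
```

```text
[ 0.6153863  -0.06498685  0.09314798] yaw -0.08399102499239255 0.17690549985914478 15.405139891372528 [ -5.99822347 -16.23289617  13.62521363] 13.025
in V frame [ 0.003  -0.0017  0.0501 -0.0011  1.0265 -0.0017] 7360 0.0007509336704780137 0.7561141304347826
tcp in V frame [ 0.012  -0.0211  0.0931]
```

Request:
{"op": "carry_out", "data": {
  "deltas": [
    [0,0.01,-0.02,0,-0.66],
    [0,0.02,-0.04,0,-0.67],
    [0,0.02,-0.06,0,-0.69],
    [0,0.02,-0.08,0,-0.71],
    [0,0.02,-0.1,0,-0.74],
    [0,0.02,-0.12,0,-0.77],
    [0,0.02,-0.12,0,-0.77]
  ]
}}

```text
clock: 13.9
position: [0.6154, -0.0611, 0.1096]
ee_rot: [0.999, -0.039, 0.0, -0.0]
ft_force: [-0.2, -0.2, -0.4]
grip_width: 0.113
grasp_force: 0.2
```

```bash
python3 d.py w3
```

```text
[ 0.61530878 -0.06112142  0.10946125] yaw -0.07831075474502083 0.11187056871132739 0.23131296155042946 [ 0.08317039 -0.26138778  0.39287253] 13.95
in V frame [ 4.0000e-04 -1.1600e-02  4.5800e-02 -5.3000e-03  1.3544e+00  1.0000e-03] 7185 0.00040004632837360114 0.8921363952679193
tcp in V frame [ 0.0117 -0.0173  0.1095]
```

View pics/w3.png

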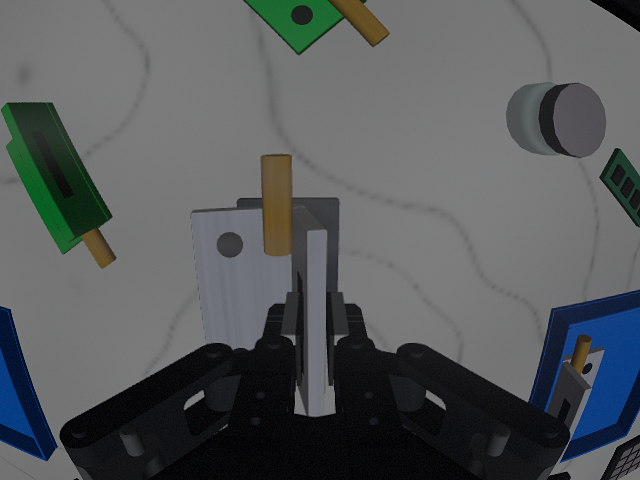

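The picture shows the web nearly upright between the fingers at (315,320), but the overlap is shallow. I lower onto it, then close.

Request:
{"op": "carry_out", "data": {
  "deltas": [
    [0,0,0.02,0,-0.74],
    [0,-0.005,0.045,0,-0.72],
    [0,-0.01,0.07,0,-0.72],
    [0,-0.01,0.09,0,-0.72],
    [0,-0.01,0.09,0,-0.72],
    [0,-0.01,0.08,0,-0.77],
    [0,-0.01,0.06,0,-0.82],
    [0,-0.01,0.04,0,-1],
    [0,-0.01,0.02,0,-1],
    [0,-0.01,0,0,-1],
    [0,-0.01,-0.03,0,-1],
    [0,-0.01,-0.05,0,-1]
  ]
}}

```text
clock: 15.45
position: [0.6153, -0.0601, 0.117]
ee_rot: [0.999, -0.039, 0.0, 0.0]
ft_force: [-0.2, -0.6, -1.7]
grip_width: 0.088
grasp_force: 24.5
```

```bash
python3 d.py
```

```text
[ 0.61550512 -0.0600589   0.11745807] yaw -0.07879580944508652 0.08633104835986402 24.540549516677856 [ 0.59871595  0.77057692 -2.16576443] 15.5
in V frame [ 3.0000e-04 -2.0400e-02  6.4200e-02 -2.6000e-03  1.5674e+00  1.8000e-03] 6207 0.0003909702227842043 0.9407120992427904
tcp in V frame [ 0.0118 -0.0162  0.1175]
```

Request:
{"op": "carry_out", "data": {
  "deltas": [
    [0,0,-0.03,0,-1],
    [0,0,-0.2,0,-1],
    [0,0,-0.45,0,-1],
    [-0.2,-0.2,-0.55,0.05,-1],
    [-0.5,-0.5,-0.55,0.1,-1],
    [-0.75,-0.75,-0.55,0.2,-1],
    [-0.85,-1,-0.55,0.2,-1],
    [-0.85,-1,-0.55,0.2,-1]
  ],
  "force": 60
}}

```text
clock: 16.5
position: [0.4989, 0.1032, 0.1999]
ee_rot: [0.996, -0.089, 0.0, -0.001]
ft_force: [0.3, -0.2, -1.8]
grip_width: 0.078
grasp_force: 64.0
```

Request:
{"op": "carry_out", "data": {
  "deltas": [
    [0,-0.25,0,0,-1],
    [0,-0.55,0,0,-1],
    [0,-0.85,0,0,-1],
    [0,-0.9,0,0,-1],
    [0,-0.9,0,0,-1],
    [0,-0.9,0,0,-1]
  ]
}}

```text
clock: 17.25
position: [0.525, 0.2305, 0.1993]
ee_rot: [0.996, -0.093, 0.0, 0.0]
ft_force: [-0.2, -0.7, -2.3]
grip_width: 0.071
grasp_force: 64.0
```

```bash
cat > e.py <<'E'
from fit import *
import sys
side=sys.argv[1];sgn=1 if side=='L' else -1
guess=(.496,.32,-.186) if side=='L' else (.452,-.331,.01)
c=camera('wrist');W=wcloud(c).reshape(-1,3);W=W[np.isfinite(W).all(1)]
if len(sys.argv)>2: save(c,sys.argv[2])
p,R,o=tool();print(p,'yaw',np.arctan2(R[1,0],R[0,0]),o['grip_width'],o['grasp_force'],o['clock'],'j7',o['joint_pos'][6])
x,k,m,fr=fit(W[W[:,2]<.032],tray,np.array(guess[:2]),.13,'z',yaws=[guess[2]]);print('tray',np.round(x,4),k,m,fr)
t=R_of(x[3],'z')
# sample: fitted in tray frame
for yaw in (x[3]+np.pi,):
    D=(W[:,:2]-x[:2])@t[:2,:2]
    S=W[(abs(D[:,0])<.088)&(D[:,1]<.074)&(D[:,1]>-.005)&(W[:,2]>.008)&(W[:,2]<.06)]
    if len(S)>200:
        f=lambda v:bracket(sgn)((S-[v[0],v[1],.004])@R_of(v[2],'z'))
        s0=x[:2]+t[:2,:2]@[0,.068]
        r=least_squares(f,[*s0,yaw],loss='cauchy',f_scale=.002);e=abs(f(r.x))
        print('sample in tray',np.round((r.x[:2]-x[:2])@t[:2,:2],4),r.x[2]-yaw,len(S),np.median(e),np.mean(e<.004))
P=W[(W[:,2]>p[2]-.075)&(W[:,2]<p[2]-.005)&(np.hypot(W[:,0]-p[0],W[:,1]-p[1])<.11)]
P=P[::max(1,len(P)//5000)]
yaw=np.arctan2(R[1,0],R[0,0])
f=lambda v:bracket(sgn)((P-v[:3])@R_of(v[3],'z'))
r=least_squares(f,[p[0]-sgn*.011,p[1]-.004,p[2]-.053,yaw],loss='cauchy',f_scale=.002);e=abs(f(r.x))
h=r.x;print('held',np.round(h,4),len(P),np.median(e),np.mean(e<.004),'tcp above corner',p[2]-h[2])
tgt=x[:2]+t[:2,:2]@[-.013*sgn,-.059]
d=Rr=None
a=x[3]-h[3];A=np.array([[np.cos(a),-np.sin(a)],[np.sin(a),np.cos(a)]])
q=tgt+A@(p[:2]-h[:2])
rows([*q,p[2]-h[2]+.004+.03],yaw+a)
E
python3 e.py L w4
```

```text
[0.52496808 0.23070639 0.19942907] yaw -0.18549020900130075 0.0724200798831652 64.00995254516602 17.3 j7 -2.2786972345680794
tray [ 0.4957  0.3194  0.0006 -0.1869] 2145 1.248493198832329 0.5799533799533799
sample in tray [0.0127 0.0701] -0.0010976233395032509 8429 0.0004029302940289775 1.0
held [ 0.5133  0.2284  0.1464 -0.1843] 7139 0.00038647785748114477 0.9628799551757949 tcp above corner 0.052980068776402794
delta units [-0.315 -0.182  0.749] spin 0.00485819782310588
```

Request:
{"op": "carry_out", "data": {
  "deltas": [
    [-0.15,-0.09,0.05,0,-1],
    [-0.315,-0.182,0.2,0,-1],
    [-0.315,-0.182,0.45,0,-1],
    [-0.315,-0.182,0.68,0,-1],
    [-0.315,-0.182,0.75,0,-1],
    [-0.315,-0.182,0.75,0,-1]
  ]
}}

```text
clock: 18.05
position: [0.4833, 0.2674, 0.0871]
ee_rot: [0.996, -0.092, -0.0, 0.0]
ft_force: [-0.9, 1.1, -2.0]
grip_width: 0.075
grasp_force: 63.9
```

```bash
python3 e.py L
```

```text
[0.48382482 0.26783342 0.0879505 ] yaw -0.18400053956444387 0.07138995440079032 63.87405037879944 18.1 j7 -2.3940056760023167
tray [ 4.964e-01  3.232e-01  4.000e-04 -1.865e-01] 2408 0.7322190952530356 0.678156146179402
sample in tray [0.0127 0.0662] -0.0013167735473009756 21478 0.00035693298887056737 0.9999534407300493
held [ 0.4719  0.2647  0.0342 -0.1803] 6547 0.0006206581251369386 0.7047502672979991 tcp above corner 0.05376340864431688
delta units [ 0.002 -0.02   0.001] spin 0.011931648935505648
```

Request:
{"op": "carry_out", "data": {
  "deltas": [
    [0,0,0.05,0,-1],
    [0,0,0.11,0,-1],
    [0,0,0.15,0,-1],
    [0,0,0.18,0,-1],
    [0,0,0.195,0,-1],
    [0,0,0.205,0,-1],
    [0,0,0.205,0,-1],
    [0,0,0.205,0,-1]
  ]
}}

```text
clock: 19.1
position: [0.4832, 0.2681, 0.0568]
ee_rot: [0.996, -0.091, 0.0, -0.0]
ft_force: [-3.0, -1.5, 5.4]
grip_width: 0.073
grasp_force: 64.9
```

Request:
{"op": "carry_out", "data": {
  "deltas": [
    [0,0,0,0,-0.8],
    [0,0,0,0,-0.7],
    [0,0,0,0,-0.55],
    [0,0,0,0,-0.5],
    [0,0,-0.1,0,-0.5],
    [0,0,-0.35,0,-0.4],
    [0,0,-0.7,0,0],
    [0,0,-1,0,0],
    [0,0,-1,0,0]
  ]
}}

```text
clock: 20.23
position: [0.4848, 0.2691, 0.2112]
ee_rot: [0.996, -0.091, 0.003, -0.002]
ft_force: [-0.6, 0.3, -0.4]
grip_width: 0.498
grasp_force: 0.0
```

```bash
cat > g.py <<'E'
from fit import *
import sys
from scipy.spatial.transform import Rotation as Ro
side,nm=sys.argv[1:3];sgn=1 if side=='L' else -1
T=np.array((.4958,.3205,-.187) if side=='L' else (.452,-.331,.01))
c=camera('wrist');save(c,nm);W=wcloud(c).reshape(-1,3);W=W[np.isfinite(W).all(1)]
t=R_of(T[2],'z');D=(W-[*T[:2],0])@t
D=D[(abs(D[:,0])<.088)&(D[:,1]>-.072)&(D[:,1]<.003)&(D[:,2]>.007)&(D[:,2]<.07)]
f=lambda v:bracket(sgn)((D-v[:3])@Ro.from_rotvec(v[3:]).as_matrix())
r=least_squares(f,[-.013*sgn,-.059,.004,0,0,0],loss='cauchy',f_scale=.002);e=abs(f(r.x))
print('in tray frame pos,rotvec',np.round(r.x,4),len(D),np.median(e),np.mean(e<.004),manip.get_obs()['clock'])
E
python3 g.py L w5
```

```text
in tray frame pos,rotvec [-0.0137 -0.0582  0.0039  0.001   0.0007  0.0045] 7431 0.0004533484755109441 1.0 20.275
```

View pics/w5.png

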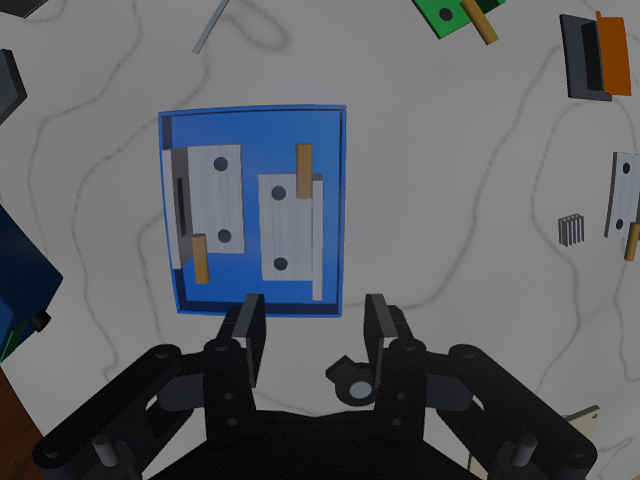

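The picture shows the left bracket standing flat in the tray at (290,230), clear of the sample at (215,200). Next is the right bracket.

Request:
{"op": "carry_out", "data": {
  "deltas": [
    [0,0.3,0,0,0],
    [0.02,0.65,0,0,0],
    [0.04,1,0,0,0],
    [0.04,1,0,0,0]
  ]
}}

```text
clock: 20.78
position: [0.461, 0.115, 0.2054]
ee_rot: [0.996, -0.095, -0.001, 0.001]
ft_force: [0.3, 0.4, 0.2]
grip_width: 0.496
grasp_force: 0.0
```

Request:
{"op": "carry_out", "data": {
  "deltas": [
    [0,0.3,0,-0.03,0],
    [0.02,0.65,0,-0.07,0],
    [0.07,1,0,-0.07,0],
    [0.07,1,0,-0.07,0],
    [0.07,1,0,-0.07,0]
  ]
}}

```text
clock: 21.4
position: [0.4445, -0.0291, 0.2056]
ee_rot: [0.997, -0.073, -0.0, -0.0]
ft_force: [-0.7, 0.1, -0.4]
grip_width: 0.495
grasp_force: 0.0
```

```bash
cat > c.py <<'E'
from fit import *
W=wcloud(camera('wrist')).reshape(-1,3)
x,k,m,fr=fit(W,bracket(-1),np.array((.4434,-.1216)),.085,'z',yaws=[-.147]);print(np.round(x,4),k,m,fr)
t=R_of(x[3],'z');q=x[:2]+t[:2,:2]@[-.011,.004];print(tool()[0],manip.get_obs()['clock'],manip.get_obs()['joint_pos'])
rows([*q,.054],x[3])
E
python3 c.py
```

```text
[ 4.437e-01 -1.216e-01 -1.000e-04 -1.474e-01] 2248 0.40495372554230463 1.0
[ 0.44459054 -0.02872635  0.20568976] 21.45 [-0.11155754 -0.03152151  0.07239404  1.97775056  0.00218898  1.19598554
 -1.7556239 ]
delta units [0.011 0.587 1.011] spin 0.004826809332531283
```

Request:
{"op": "carry_out", "data": {
  "deltas": [
    [0.011,0.3,0.1,0,0],
    [0.011,0.587,0.3,0,0],
    [0.011,0.587,0.6,0,0],
    [0.011,0.587,0.9,0,0],
    [0.011,0.587,1,0,0],
    [0.011,0.587,1,0,0],
    [0.011,0.587,1,0,-1],
    [0.011,0.587,1,0,-1],
    [0.011,0.587,1,0,-1],
    [0.011,0.587,1,0,-1],
    [0.011,0.587,1,0,-1]
  ]
}}

```text
clock: 22.82
position: [0.4347, -0.117, 0.0576]
ee_rot: [0.997, -0.073, 0.001, -0.0]
ft_force: [-0.8, 2.1, 7.3]
grip_width: 0.075
grasp_force: 59.5
```

Request:
{"op": "carry_out", "data": {
  "deltas": [
    [0,0,-0.15,0,-1],
    [0,0,-0.45,0,-1],
    [0,0,-0.8,0,-1],
    [0,0.2,-1,0,-1],
    [0,0.5,-1,-0.1,-1],
    [0,0.8,-1,-0.2,-1],
    [0,0.9,-1,-0.3,-1],
    [0,0.9,-1,-0.3,-1],
    [0,0.9,-1,-0.3,-1]
  ]
}}

```text
clock: 23.95
position: [0.414, -0.25, 0.2063]
ee_rot: [1.0, 0.005, 0.0, -0.0]
ft_force: [0.9, -1.3, -1.5]
grip_width: 0.076
grasp_force: 59.0
```

```bash
python3 e.py R w6
```

```text
[ 0.41404965 -0.24981998  0.20623513] yaw 0.011145749858768567 0.07374629222768513 58.97850036621094 24.0 j7 -1.0945800105309522
tray [ 4.518e-01 -3.314e-01  2.000e-04  5.600e-03] 2427 0.5677196675100277 0.8112896580140091
sample in tray [-0.0051  0.0648] -0.00618193599859751 7956 0.0004403146716608578 1.0
held [ 0.4234 -0.2541  0.1568  0.0069] 5171 0.0005818449159404326 0.9713788435505705 tcp above corner 0.04944843854536349
delta units [0.268 0.911 0.818] spin 0.002467681571226873
```

View pics/w6.png

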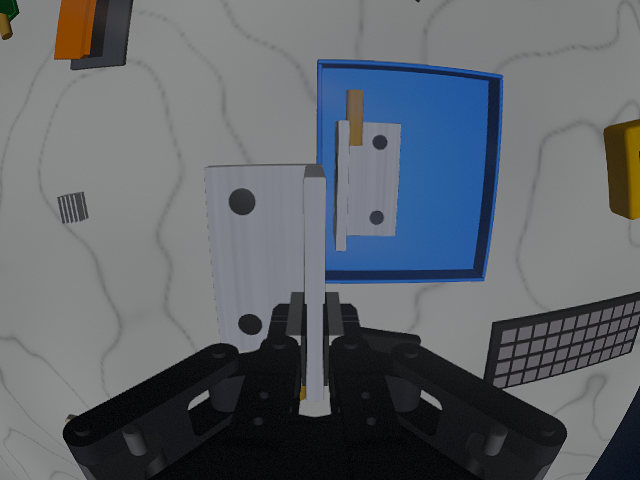

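Request:
{"op": "carry_out", "data": {
  "deltas": [
    [0.1,0.3,0,0,-1],
    [0.2,0.6,0,0,-1],
    [0.268,0.938,0.05,0,-1],
    [0.268,0.938,0.2,0,-1],
    [0.268,0.938,0.45,0,-1],
    [0.268,0.938,0.7,0,-1],
    [0.268,0.938,0.75,0,-1],
    [0.268,0.938,0.75,0,-1]
  ]
}}

```text
clock: 25.0
position: [0.4559, -0.3909, 0.0942]
ee_rot: [1.0, 0.005, 0.0, -0.0]
ft_force: [-0.1, -0.2, -1.7]
grip_width: 0.074
grasp_force: 59.3
```

```bash
cat > k.py <<'E'
from fit import *
from scipy.spatial.transform import Rotation as Ro
c=camera('wrist');W=wcloud(c).reshape(-1,3);W=W[np.isfinite(W).all(1)]
p,R,o=tool();print(p,o['grip_width'],o['ft_force'])
T=np.array((.4518,-.3314,.0056));D=(W-[*T[:2],0])@R_of(T[2],'z')
D=D[(abs(D[:,0])<.1)&(D[:,1]>-.09)&(D[:,1]<.003)&(D[:,2]>.034)&(D[:,2]<p[2]+.02)]
D=D[::max(1,len(D)//6000)]
# web-top strip and foot-top strip heights
w=D[(D[:,1]<-.052)&(D[:,0]>.03)];ft=D[(D[:,1]>-.045)&(D[:,1]<-.01)]
print('web top z',np.percentile(w[:,2],[50,90,98]),'foot top z',np.percentile(ft[:,2],[5,50,95]))
for x0,x1 in((-.04,-.02),(0,.02),(.04,.06)):
    m=ft[(ft[:,0]>x0)&(ft[:,0]<x1)];print(x0,len(m),np.median(m[:,2]) if len(m) else None)
for h in(.05,.058):
    f=lambda v:bracket(-1)((D-v[:3])@Ro.from_rotvec(v[3:]).as_matrix())
    r=least_squares(f,[.013,-.063,p[2]-h,0,0,0],loss='cauchy',f_scale=.002);e=abs(f(r.x));print(np.round(r.x,4),r.cost,np.median(e),np.mean(e<.004))
E
python3 k.py
```

```text
[ 0.45623498 -0.3913652   0.09496788] 0.0703306889053623 [-0.27082188  0.32669713 -1.39500689]
web top z [0.08599505 0.08701755 0.08754143] foot top z [0.04365411 0.04471755 0.04586923]
-0.04 323 0.044843715078482095
0 903 0.04475898131454593
0.04 1011 0.044689352569966034
[ 0.0129 -0.0623  0.0448 -0.002   0.0042 -0.0234] 0.010271134028762082 0.0006664991147908752 0.8700305810397554
[ 0.0132 -0.0637  0.0366  0.0045  0.0025  0.0009] 0.010120465200961846 0.00047708060400077643 0.859072375127421
```

Request:
{"op": "carry_out", "data": {
  "deltas": [
    [0,0,0.06,0,-1],
    [0,0,0.12,0,-1],
    [0,0,0.16,0,-1],
    [0,0,0.19,0,-1],
    [0,0,0.21,0,-1],
    [0,0,0.22,0,-1],
    [0,0,0.224,0,-1],
    [0,0,0.224,0,-1]
  ]
}}

```text
clock: 26.05
position: [0.4553, -0.3916, 0.0616]
ee_rot: [1.0, 0.005, 0.0, -0.0]
ft_force: [-5.9, 5.4, 15.2]
grip_width: 0.078
grasp_force: 61.7
```

Request:
{"op": "carry_out", "data": {
  "deltas": [
    [0,0,-0.006,0,-1],
    [0,0,-0.006,0,-0.8],
    [0,0,-0.006,0,-0.7],
    [0,0,-0.006,0,-0.55],
    [0,0,-0.006,0,-0.5],
    [0,0,-0.1,0,-0.5],
    [0,0,-0.35,0,-0.4],
    [0,0,-0.7,0,0],
    [0,0,-1,0,0],
    [0,0,-1,0,0],
    [0,0,-1,0,0]
  ]
}}

```text
clock: 27.42
position: [0.4552, -0.3911, 0.2101]
ee_rot: [1.0, 0.005, 0.0, -0.0]
ft_force: [-0.8, -0.2, -0.0]
grip_width: 0.5
grasp_force: 0.0
```

```bash
python3 g.py R w7; python3 - <<'E'
from h import *
p=camera('scene');save(p,'scene9')
for q in 'screw_jar heatsink memory_module screwdriver'.split(): print(q,[(np.round(b['position'],3).tolist(),round(b['conf'],2)) for b in boxes_of(q,p)][:1])
E
```

```text
in tray frame pos,rotvec [ 0.0124 -0.0646  0.004   0.0001 -0.0007  0.0018] 7624 0.0004661320397817523 1.0 27.475
screw_jar [([0.702, -0.204, 0.041], 0.61)]
heatsink [([0.429, 0.006, 0.011], 0.57)]
memory_module [([0.642, -0.312, 0.006], 0.83)]
screwdriver [([0.743, 0.272, 0.026], 0.7)]
```

View pics/w7.png

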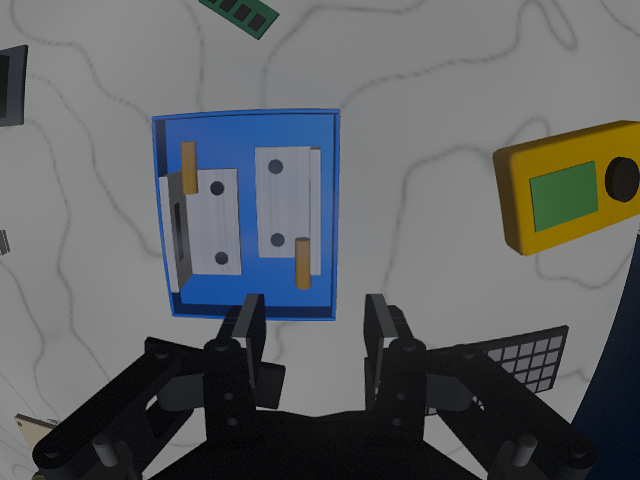

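The picture shows the right bracket flat in its tray at (285,210), next to the sample at (210,220). The fingers are clear, and the bystanders I re-checked (jar, heat sink, memory module, screwdriver) have not moved. I hand in.

```bash
python3 -c "
from h import *
print(ticket.hand_in())"
```

```text
the job is handed in; nothing more can be done
None
```

I handed the job in at about 28 s: both brackets stand flat on their feet in the trays of their own hand, the left one turned by way of the V rest; the hand-in call returned no verdict.

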